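# Load the block shaker and close its transport lock

### The arm

A 6-joint arm with a two-finger parallel gripper is mounted at the origin on a cart in front of the work surface, level with it; the furniture and walls round the work are solid. World frame = base frame: x ahead of the robot, y to its left, z up, the work surface at z = 0. Lengths are in mm, angles in rad, forces in N, time in s.
With the tool pointing down it reaches from about 325 to 875 mm from the base axis. Payload 4.4 kg.
Tool frame: the origin (TCP) lies on the centre line of the jaws, within the pads' length; the fingertips stand ahead of it and the grasp point (between the pads) lies 6 mm ahead of it (ctrl.tcp_to_tips is the z of the fingertips in the tool frame, in mm); z points along the fingers, y is the line along which they close (so a half turn about z gives the same grasp; the last joint's range is limited). The gripper opens to 85 mm and grips with 20 to 120 N. Pads are 22 mm wide; open, the fingers measure 114 mm over their backs; the gripper's body (76 mm by 85 mm) begins 54 mm behind the grasp point. The pads swing forward as they close: fully open they stand 13 mm farther back than shut.
Start: joints at [-1.264, 0.207, 1.542, -0, 1.393, -0.15], TCP at [253.609, -516.052, 256.282] pointing down, gripper open.
Joint ranges: [-2.73, 2.73], [-0.86, 2.22], [0.23, 2.46], [-1.11, 4.25], [0.08, 2.63], [-2.82, 2.82]. Speed limits (rad/s): [2.79, 2.79, 3.14, 3.14, 3.14, 3.14].

### API

Orientations are given as a 3x3 rotation matrix whose columns are the frame's x, y, z axes.
In Python, from plant import ctrl, sensors, optics gives the robot as it stands. Calls block until the motion is done:
- ctrl.move_ptp(position, orientation): joint-space move of the TCP to a pose.
- ctrl.move_l(position, rot=None, vel=150, threshold=None): straight line of the TCP; rot=None keeps the orientation; vel is the mean speed in mm/s. With threshold (N) it stops when the force on the tool has changed by that much, and returns True; else False.
- ctrl.set_joints(angles): joint-space move.
- ctrl.gripper_to(opening, force=None): finger opening in mm; force is the grip in N (None keeps the last); returns when the fingers have stopped.
- ctrl.hold(seconds).
- ctrl.solve_ik(position, orientation): joint angles nearest the present ones, or None.
- sensors.read_state(): the state.
- optics.grab_frame(name): name is "scene" or "side" or "wrist"; returns (picture, depth): 480x640x3 uint8, red, green, blue; 480x640 float32, mm along the optical axis (not along the pixel's ray), 0 where there is no reading.
- optics.camera_params(name): a dict with "mtx" (3x3 intrinsics, pixels), "k1" (the pictures are not rectified: a ray, as slopes to the right and down, at radius r is drawn at 1 + k1 r^2 times it, then the intrinsics apply), "R" (3x3) and "t" (3): a world point X has camera coordinates R X + t; the wrist camera has in their place "T_tool_cam" (4x4, takes a point from camera to tool coordinates, whose origin is the TCP and whose axes are the flange's). Camera axes: x right, y down, z forward; pixel columns grow to the right and rows downward; lengths in mm; the calibration is good to about 2 mm. A picture is of the moment at which its call begins: read the wrist's pose just before it. camera_params takes no time and is no camera call.
A pose or a line that the arm cannot do raises ctrl.MotionError and nothing moves.
- ctrl.finish_job(): hands the job in; it is judged then, once.
The state is a dict: "t": time; "q": joint angles; "qvel": joint speeds; "tau": joint torques, N m; "eef_pos": TCP position; "eef_rot": TCP orientation; "force": force on the tool from outside, world axes, zero at the start; "wrist_torque": the same for the moment, N m; "grip_width": finger opening in mm; "grasp_force": force on a finger pad.
Only numpy, scipy, OpenCV 4.12 (cv2) and the standard library are available. Lean on these libraries where they do the work, as an engineer would, in place of code of your own. Each camera call takes 0.05 s, during which the arm holds its last target. There are 200 camera calls.

### The job

Slide the shaker's orange transport lock fully open to its stop, then set the rectangular aluminium tube block flat into the rectangular well and let go of it. Then slide the lock fully home to its other stop, so that its fork holds the block down; leave the round block and everything else on the worktop where it is.

Things in the scene. Friction and masses are not known exactly. Their poses are not given: they have to be found in the camera images.
- shaker: White low bench shaker, fixed. Origin on the worktop under the centre of the well; case from x = -60 to +60 mm and y = -65 to +165 mm, deck 40 mm high. The rectangular well, open at the top, is 66 mm (x) by 96 mm (y), 18 mm deep. The lock runs on the deck between two aluminium rails (tops at z = 52 mm) on the +y side of the well.
- well_floor (a point): Centre of the well's dark floor, 22 mm above the worktop; axes as the shaker's.
- lock (a joint): Transport lock: orange flat fork, 60 mm wide, z = 44 to 50 mm, slides along the shaker's y with about 3 N. 0 = fully home: two tines over the well, tips at shaker y = -22 mm, cross plate from y = +28 mm; 0.075 m = fully open at its stop, tips at y = +53 mm, clear of the well. The 32 mm gap between the tines passes the grip bar of a seated block. Starts in between, over part of the well.
- lock_grip (a point): Point to grip on the lock's black upright grip, 68 mm above the worktop. The grip is 36 mm (shaker x) by 18 mm (shaker y), from z = 49 to 80 mm. In shaker coordinates the point is at x = 0, y = 60 mm + the joint's value.
- rect_block: Loose rectangular pale aluminium tube block, 60 mm (its x) by 90 mm (its y) by 20 mm high, with eight dark tube holes and an upright black grip bar on top: 14 mm (x) by 40 mm (y), from z = 20 to 60 mm. About 0.3 kg. Origin at the centre of its underside, z up. Fits the well either way round; seated, its top stands 2 mm above the deck.
- rect_grip (a point): Centre of the rectangular block's grip bar, 45 mm above its underside.
- round_block: Loose round pale aluminium block, 76 mm across and 20 mm high, with the same black grip bar (to z = 60 mm); does not fit the well. Origin at the centre of its underside. To be left alone.
- timer: White kitchen timer with red dial, 63 x 60 x 68 mm high, between the two blocks; origin at the centre of its underside. To be left alone. Behind and above this spot hangs a fixed microwave oven (x from 0.65 m, y from -0.15 to 0.46 m, underside 0.48 m above the worktop): a tall wrist swinging in a wide arc from the blocks to the shaker would hit it, so cross low and near the robot.
- potato: Loose potato, 64 x 103 x 60 mm high, lying behind the timer; origin under its centre. To be left alone.
- marker: White and red marker pen, 17 x 135 (its y) x 16 mm, lying in front of the timer; origin under its centre. To be left alone.
- stapler: Blue stapler, 34 x 153 (its y) x 43 mm high, standing in front of the shaker; origin under its centre. To be left alone.
- tape_roll: Roll of beige tape lying flat, 104 mm across, 25 mm high, at the right end of the shaker; origin under its centre. To be left alone.
There are look-alikes about, which are no part of the job. What is shaped like the rect_block but green is not meant.

How it is judged (in metres and radians):
On the way, in this order (a step that is already met when the one before it is completed fails the run):
1. the lock is fully open, within 2 mm of its stop (value of joint lock above 0.073 m), for 0.2 s.
2. the rectangular block sits flat in the well, released, while the lock is open (x of rect_block in the frame of well_floor between -0.004 and 0.004 m and y of rect_block in the frame of well_floor between -0.004 and 0.004 m and z of rect_block in the frame of well_floor below 0.003 m and angle between the y axis of rect_block and the y axis of well_floor, either way round below 0.08 rad and angle between rect_block's own z axis and vertical below 0.06 rad and contact force between rect_block and the fingers below 0.1 N and linear speed of rect_block below 0.02 m/s and value of joint lock above 0.068 m), for 0.2 s.
3. the lock is fully home, within 2 mm of its stop, over the seated block (x of rect_block in the frame of well_floor between -0.004 and 0.004 m and y of rect_block in the frame of well_floor between -0.004 and 0.004 m and z of rect_block in the frame of well_floor below 0.003 m and angle between the y axis of rect_block and the y axis of well_floor, either way round below 0.08 rad and angle between rect_block's own z axis and vertical below 0.06 rad and value of joint lock below 0.002 m), for 0.2 s.
At the end, for the whole second after the job is handed in: The rectangular block lies released and at rest in the well (within 4 mm of its centre each way, its underside within 3 mm of the floor, in line within 0.08 rad, level within 0.06 rad), and the lock is within 2 mm of its home stop (all of step 3 and contact force between rect_block and the fingers below 0.1 N and linear speed of rect_block below 0.02 m/s); the robot touches nothing.
It fails at once if the round block is moved by more than 25 mm (distance of round_block from where it was at the start of the episode above 0.025 m).
It fails at once if the timer, potato, marker, stapler or tape roll is moved by more than 25 mm (distance of any of timer, potato, marker, stapler, tape_roll from where it was at the start of the episode above 0.025 m).
It also fails if it takes over 69 s, if anything falls off the work surface, if the arm or the gripper's body presses on something with over 40 N, if the wrist force passes 120 N, or if a joint passes its speed limit or range.

## Working session

There is one attempt and no reset: what is moved stays moved. The work goes in short steps, each a Python script; the robot and the scene stay as the last script left them, time stands still between calls to the robot, and variables do not carry over. Pictures are saved under pics/ and viewed, at most 10 in all, crops included, and the job is handed in when it is done.

```bash
ls; mkdir -p pics; python3 - <<'E'
from plant import ctrl,sensors,optics
import cv2,numpy as np
for n in ("scene","side"):
    p,d=optics.grab_frame(n); cv2.imwrite(f"pics/{n}0.png",p[:,:,::-1]); np.save(f"{n}_d.npy",d)
    c=optics.camera_params(n); print(n,c, (d>0).mean())
print(optics.camera_params("wrist"),ctrl.tcp_to_tips,sensors.read_state()['t'])
E
```

```text
pics
scene {'mtx': array([[440.76473483,   0.        , 322.14018788],
       [  0.        , 440.76473483, 242.55097392],
       [  0.        ,   0.        ,   1.        ]]), 'k1': -0.04805854878057521, 'R': array([[-0.49256659, -0.87010135, -0.01737251],
       [-0.66234356,  0.38775367, -0.64105234],
       [ 0.56451676, -0.30425439, -0.76730052]]), 't': array([ 207.7594468 ,  393.24492905, 1095.27763721])} 0.995966796875
side {'mtx': array([[542.47483157,   0.        , 320.14085252],
       [  0.        , 542.47483157, 229.40609921],
       [  0.        ,   0.        ,   1.        ]]), 'k1': -0.1670557547418722, 'R': array([[ 0.99790399, -0.06014993,  0.02386646],
       [-0.00403635, -0.42594869, -0.90473831],
       [ 0.06458583,  0.90274564, -0.42529869]]), 't': array([-516.89740177,   18.89027709, 1670.55604719])} 0.995869140625
{'mtx': array([[338.56391429,   0.        , 319.75410616],
       [  0.        , 338.56391429, 234.81651671],
       [  0.        ,   0.        ,   1.        ]]), 'k1': -0.012884524994267763, 'T_tool_cam': array([[ 6.63863761e-04, -9.46539340e-01, -3.22587720e-01,
         8.20420925e+01],
       [ 9.99999474e-01,  8.80388542e-04, -5.25311308e-04,
         8.99817835e-02],
       [ 7.81230351e-04, -3.22587201e-01,  9.46539427e-01,
        -1.18237201e+02],
       [ 0.00000000e+00,  0.00000000e+00,  0.00000000e+00,
         1.00000000e+00]])} 25.0 0.1
```

View pics/scene0.png

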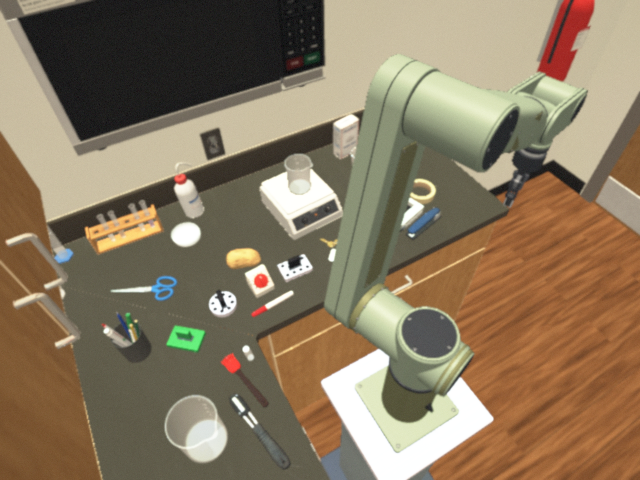

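View pics/side0.png

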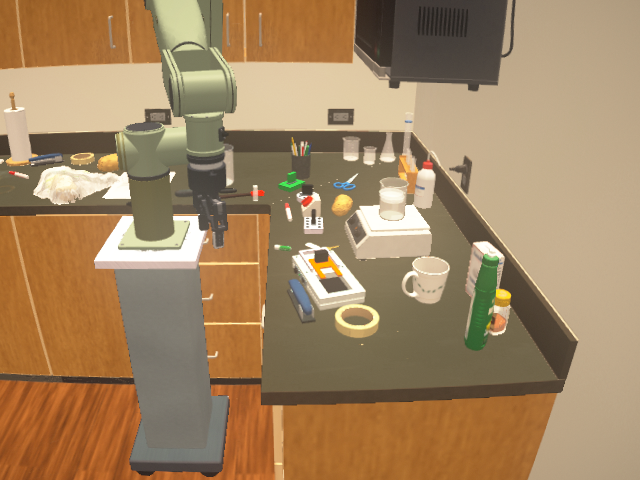

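Scene view: the rectangular block is at (295,267), timer (260,281), round block (222,303), marker (273,304) and the green decoy (185,337). Side view: the shaker is at (327,275), its lock grip (320,257), stapler (300,300), tape (357,321) and block (313,222).

```bash
cat > h.py <<'E'
from plant import ctrl,sensors,optics
import cv2,numpy as np
def rays(n,uv,pose=None):
    """camera origin and world directions (z_cam=1) for pixels"""
    c=optics.camera_params(n); k=c['k1']
    uv=np.asarray(uv,float).reshape(-1,1,2)
    s=cv2.undistortPoints(uv,c['mtx'],np.array([k,0,0,0.]))[:,0]
    v=np.c_[s,np.ones(len(s))]
    if n=='wrist':
        p,R=pose; T=c['T_tool_cam']; Rw=R@T[:3,:3]; o=p+R@T[:3,3]
        return o,v@Rw.T
    return -c['R'].T@c['t'], v@c['R']
def onplane(n,uv,z,pose=None):
    o,d=rays(n,uv,pose); return o+d*((z-o[2])/d[:,2])[:,None]
def bydepth(n,uv,D,pose=None):
    o,d=rays(n,uv,pose); uv=np.asarray(uv).reshape(-1,2).astype(int)
    return o+d*D[uv[:,1],uv[:,0]][:,None]
def pose():
    s=sensors.read_state(); return np.array(s['eef_pos']),np.array(s['eef_rot'])
def down(a):
    """tool down; tool y axis (closing) at world angle a"""
    y=np.array([np.cos(a),np.sin(a),0]); z=np.array([0,0,-1.]); return np.c_[np.cross(y,z),y,z]
E
python3 - <<'E'
from h import *
np.set_printoptions(precision=1,suppress=True)
D=np.load('scene_d.npy');print(bydepth('scene',[(295,267),(260,281),(222,303),(273,304),(185,337),(243,258)],D))
D=np.load('side_d.npy');print(bydepth('side',[(313,228),(327,275),(320,257),(300,300),(333,284),(356,310),(313,216),(298,268),(360,296),(326,250)],D))
print(pose())
E
```

```text
[[493.1  54.2  20.7]
 [479.7 173.3  48.8]
 [464.4 297.   49.4]
 [414.8 167.    8.8]
 [424.  422.9  34. ]
 [586.2 182.2  44.8]]
[[ 495.9   13.7   17.1]
 [ 517.  -303.4   29.6]
 [ 499.3 -276.4   68.7]
 [ 442.7 -436.1   38.2]
 [ 530.  -339.6   23.7]
 [ 576.6 -450.2   16.8]
 [ 496.2   33.    49.9]
 [ 441.8 -272.1   33.7]
 [ 591.7 -402.2   25.9]
 [ 515.9 -259.6   80.6]]
(array([ 253.4, -515.4,  255.2]), array([[ 0.9,  0.4, -0. ],
       [ 0.4, -0.9,  0. ],
       [ 0. , -0. , -1. ]]))
```

```bash
python3 - <<'E'
from h import *
np.set_printoptions(precision=3,suppress=True)
a=np.arctan2(-.2,1)
a=0.2
for s in (0,np.pi):
    for P in ([520,-320,260],[550,-370,100],[496,30,60]): print(s,P,ctrl.solve_ik(P,down(a+s)))
ctrl.move_ptp([520,-310,260],down(a+np.pi if ctrl.solve_ik([520,-310,260],down(a+np.pi)) is not None else a))
ctrl.hold(.3)
p=pose(); im,d=optics.grab_frame('wrist'); np.savez('w1.npz',p=p[0],R=p[1],im=im,d=d); cv2.imwrite('pics/w1.png',im[:,:,::-1]); print(p,sensors.read_state()['t'])
E
```

```text
0 [520, -320, 260] [-0.693  0.278  1.445 -0.     1.418 -0.893]
0 [550, -370, 100] [-0.723  0.541  1.432 -0.     1.169 -0.923]
0 [496, 30, 60] [-0.114  0.304  1.883 -0.     0.954 -0.314]
3.141592653589793 [520, -320, 260] [-0.693  0.278  1.445 -0.     1.418  2.248]
3.141592653589793 [550, -370, 100] [-0.723  0.541  1.432 -0.     1.169  2.219]
3.141592653589793 [496, 30, 60] None
(array([ 519.825, -310.26 ,  260.01 ]), array([[ 0.198, -0.98 , -0.   ],
       [-0.98 , -0.198, -0.   ],
       [ 0.   ,  0.   , -1.   ]])) 2.5167
```

View pics/w1.png

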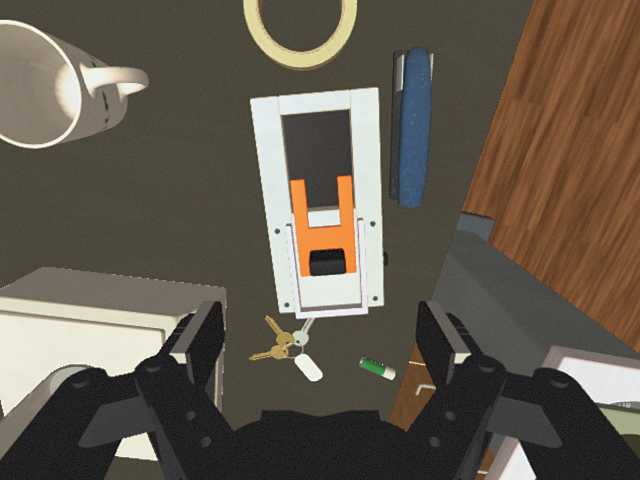

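The wrist view shows the deck with corners (250,98), (379,88), (383,305) and (278,305). The well is around (318,160), the orange tine tips are at (298,180) and (344,177), and the black grip is at (327,262).

```bash
cat > shk.py <<'E'
from h import *
def edge(W,ax,sgn,n,lo,hi):
    """W points in shaker-ish frame; outermost values along ax in bins of other axis"""
def shaker(f):
    z=np.load(f); im=z['im']; P=(z['p'],z['R'])
    hsv=cv2.cvtColor(im,cv2.COLOR_RGB2HSV)
    org=((hsv[...,0]>5)&(hsv[...,0]<20)&(hsv[...,1]>170)&(hsv[...,2]>120)).astype('uint8')
    n,l,s,c=cv2.connectedComponentsWithStats(org); i=1+s[1:,4].argmax(); org=(l==i).astype('uint8')
    co=max(cv2.findContours(org,0,1)[0],key=cv2.contourArea)[:,0]
    wh=((hsv[...,1]<45)&(hsv[...,2]>150)).astype('uint8')
    n,l,s,c=cv2.connectedComponentsWithStats(wh)
    lab=max((j for j in range(1,n)),key=lambda j:s[j,4]*(s[j,0]<=c0[0]<=s[j,0]+s[j,2] and s[j,1]<=c0[1]<=s[j,1]+s[j,3])) if (c0:=co.mean(0)) is not None else 0
    cw=max(cv2.findContours((l==lab).astype('uint8'),0,1)[0],key=cv2.contourArea)[:,0]
    W=onplane('wrist',cw,40,P)[:,:2]; O=onplane('wrist',co,50,P)[:,:2]
    return W,O,cw
def frame(W,th):
    """th: shaker y axis heading guess -> refined (origin,th) from long edges and -y edge"""
    for _ in range(4):
        y=np.array([np.cos(th),np.sin(th)]); x=np.array([y[1],-y[0]])
        u,v=W@x,W@y; v0=v.min(); L=[];sl=[]
        for sg in (-1,1):
            pts=[]
            for b in np.arange(v0+10,v0+200,4):
                m=(v>=b)&(v<b+4)
                if m.any(): pts.append((b+2,sg*(sg*u[m]).max()))
            pts=np.array(pts); c=np.polyfit(pts[:,0],pts[:,1],1)
            r=pts[:,1]-np.polyval(c,pts[:,0]); k=abs(r)<max(1,np.median(abs(r))*2.5)
            c=np.polyfit(pts[k,0],pts[k,1],1); sl.append(c[0]); L.append(np.polyval(c,v0+65))
        th-=np.mean(sl)
    um=np.mean(L); uu=u-um
    vb=np.median([v[(uu>=b)&(uu<b+4)].min() for b in range(-50,50,4) if ((uu>=b)&(uu<b+4)).any()])
    return x*um+y*(vb+65),th,L[1]-L[0],sl,vb
E
python3 - <<'E'
from shk import *
np.set_printoptions(precision=4,suppress=True)
W,O,cw=shaker('w1.npz')
print(cw.min(0),cw.max(0))
o,th,w,sl,vb=frame(W,np.pi/2+.2)
y=np.array([np.cos(th),np.sin(th)]);x=np.array([y[1],-y[0]])
print(o,th,w,sl)
u,v=(O-o)@x,(O-o)@y
print('fork x',u.min(),u.max(),'tips', v[u<-20].min(),v[u>20].min(), 'tipsmean',v.min(),v.max())
u,v=(W-o)@x,(W-o)@y;print('len',v.min(),v.max())
# well rim: dark region inside
z=np.load('w1.npz');g=cv2.cvtColor(z['im'],cv2.COLOR_RGB2GRAY)
dk=(g<90).astype('uint8');n,l,s,c=cv2.connectedComponentsWithStats(dk);k=l[160,320]
cd=max(cv2.findContours((l==k).astype('uint8'),0,1)[0],key=cv2.contourArea)[:,0];print(s[k])
for h in (40,22):
    D=onplane('wrist',cd,h,(z['p'],z['R']))[:,:2]-o;print(h,(D@x).min(),(D@x).max(),(D@y).min(),(D@y).max())
E
```

```text
[250  87] [383 345]
[ 527.8514 -351.8697] 1.8530911097002656 118.86435425784316 [np.float64(0.0005942501269119306), np.float64(-0.0005942582148065054)]
fork x -30.194784462849103 29.579749702819907 tips 12.010517741144639 12.056386741644266 tipsmean 12.010517741144639 115.1469446518609
len -65.23940921817069 210.47652922652844
[ 282  110   71   98 5182]
40 -31.85131264397924 31.155945012112184 -47.629080168060014 43.69457646752134
22 -33.336500050829585 33.02370072843245 -47.99165868130492 48.19180360032443
```

```bash
cat >> h.py <<'E'
O=np.array([527.85,-351.87]); TH=1.8531
Y=np.array([np.cos(TH),np.sin(TH)]); X=np.array([Y[1],-Y[0]]); A=TH-np.pi/2
def sh(x,y,z): return np.r_[O+X*x+Y*y,z]
def st(msg=''):
    s=sensors.read_state(); p=np.array(s['eef_pos']); print(msg,'shk',np.round([(p[:2]-O)@X,(p[:2]-O)@Y,p[2]],1),'F',np.round(s['force'],1),'w',round(s['grip_width'],1),'gf',round(s['grasp_force'],1),'t',round(s['t'],1))
E
python3 - <<'E'
from h import *
R=down(A+np.pi)
ctrl.gripper_to(60,40)
ctrl.move_ptp(sh(0,94,160),R); st()
print(ctrl.move_l(sh(0,94,79),vel=80,threshold=15)); st()
ctrl.gripper_to(20,40); st('grip')
print(ctrl.move_l(sh(0,139,79),vel=40,threshold=18)); st('slid')
ctrl.hold(.3); st()
ctrl.gripper_to(60); st('rel')
ctrl.move_l(sh(0,136,180),vel=200)
ctrl.move_ptp(sh(0,40,260),R); ctrl.hold(.3)
p=pose(); im,d=optics.grab_frame('wrist'); np.savez('w2.npz',p=p[0],R=p[1],im=im,d=d); cv2.imwrite('pics/w2.png',im[:,:,::-1])
from shk import *
W,Oc,cw=shaker('w2.npz'); v=(Oc-O)@Y; print('tips',v.min(),frame(W,TH)[:2]); st()
E
```

```text
shk [  0.5  93.3 160.6] F [ 0.9 -0.1 -0.5] w 60.1 gf 0.0 t 3.4
False
 shk [ 0.4 93.5 79.7] F [ 0.3  0.7 -0.6] w 60.2 gf 0.0 t 4.6
grip shk [ 0.9 93.5 80. ] F [3.  1.4 3.6] w 35.5 gf 42.6 t 4.9
True
slid shk [  0.9 134.1  79.9] F [ 1.2 -1.5  2.1] w 34.9 gf 42.5 t 6.0
 shk [  1. 134.  80.] F [-4.3  1.8  1.9] w 35.2 gf 42.5 t 6.3
rel shk [  2.9 131.6  81.4] F [-0.4 -1.   0.1] w 60.1 gf 0.0 t 6.6
tips 53.585313350418446 (array([ 527.81542233, -351.93282504]), np.float64(1.8540341180921442))
 shk [  0.   41.3 259. ] F [-0.4 -0.4  0.5] w 60.0 gf 0.0 t 8.2
```

View pics/w2.png

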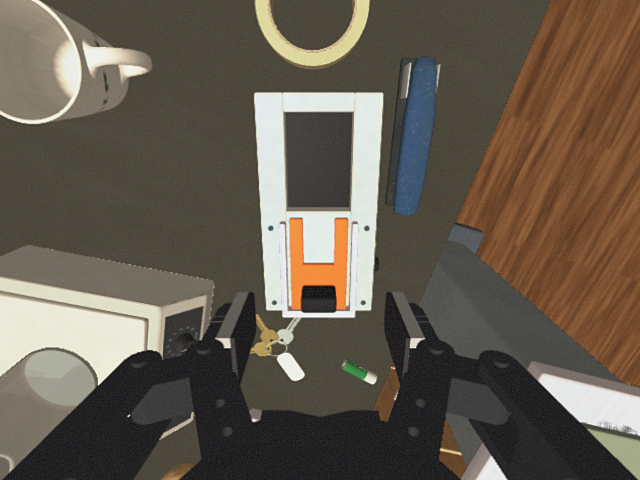

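The lock is fully open: the tips are at (296,218) and (340,218) and the well at (319,160) is clear. Next I look at the block, crossing near the robot.

```bash
python3 - <<'E'
from h import *
ctrl.move_ptp([440,-170,220],down(A))
ctrl.move_ptp([470,20,220],down(0)); ctrl.hold(.4)
ps=[pose() for _ in range(3)]; print([q[0] for q in ps])
p=ps[-1]; im,d=optics.grab_frame('wrist'); np.savez('w3.npz',p=p[0],R=p[1],im=im,d=d); cv2.imwrite('pics/w3.png',im[:,:,::-1]); st()
E
```

```text
[array([470.05563843,  19.26050266, 220.00427474]), array([470.05563843,  19.26050266, 220.00427474]), array([470.05563843,  19.26050266, 220.00427474])]
 shk [ 47.9 372.7 220. ] F [-0.2  0.   0.7] w 60.4 gf 0.0 t 12.0
```

View pics/w3.png

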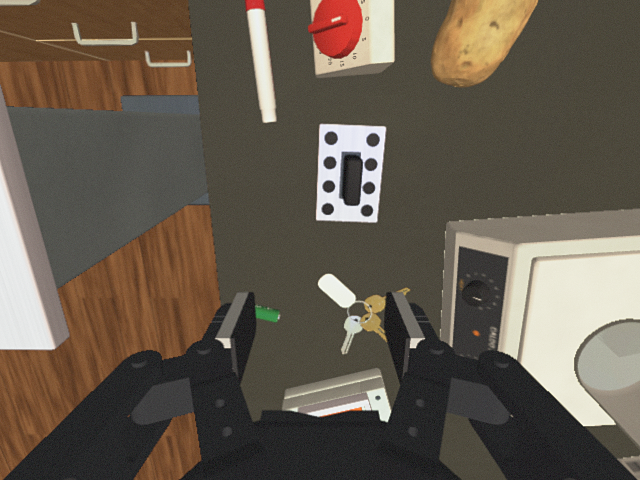

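The block is at (350,173) with top corners (320,125), (386,126), (377,222) and (316,220). The timer lies about 45 mm beyond it.

```bash
python3 - <<'E'
from h import *
z=np.load('w3.npz'); im=z['im']; P=(z['p'],z['R'])
hsv=cv2.cvtColor(im,cv2.COLOR_RGB2HSV)
m=((hsv[...,1]<60)&(hsv[...,2]>150)).astype('uint8'); n,l,s,c=cv2.connectedComponentsWithStats(m)
k=l[130,345]; print(s[k])
ct=max(cv2.findContours((l==k).astype('uint8'),0,1)[0],key=cv2.contourArea)[:,0]
r=cv2.minAreaRect(onplane('wrist',ct,20,P)[:,:2].astype('float32')); print(r)
# bar
b=((hsv[...,2]<45)).astype('uint8'); n,l,s,c=cv2.connectedComponentsWithStats(b); k=l[180,352]; print(s[k])
ct=max(cv2.findContours((l==k).astype('uint8'),0,1)[0],key=cv2.contourArea)[:,0]
print(cv2.minAreaRect(onplane('wrist',ct,60,P)[:,:2].astype('float32')))
E
```

```text
[ 316  124   70   99 4131]
((496.68572998046875, 52.80668640136719), (90.24763488769531, 60.21163558959961), 87.71763610839844)
[     0      0    640    480 262004]
((468.1794738769531, -56.33251953125), (753.631591796875, 481.25103759765625), 0.01371664647012949)
```

```bash
cat >> h.py <<'E'
def fine(P,vel=40):
    """straight move, then correct the steady offset"""
    P=np.asarray(P,float); ctrl.move_l(P,vel=vel); ctrl.hold(.2); e=P-pose()[0]
    ctrl.move_l(P+e,vel=vel); ctrl.hold(.15); return e
E
python3 - <<'E'
from h import *
R=down(-0.040); c=[496.7,52.8]
ctrl.gripper_to(44,60)
ctrl.move_ptp(c+[130],R); print(fine(c+[115]))
print(ctrl.move_l(c+[57],vel=60,threshold=12)); st('at'); print(pose()[0])
ctrl.gripper_to(5,60); st('grip'); print(pose()[0])
ctrl.move_l(c+[90],vel=60); ctrl.hold(.2); st('lift')
p=pose(); im,d=optics.grab_frame('wrist'); np.savez('w4.npz',p=p[0],R=p[1],im=im,d=d); cv2.imwrite('pics/w4.png',im[:,:,::-1])
E
```

```text
[-0.19425949  0.01041602 -0.22920758]
False
at shk [ 83.2 397.2  57.4] F [0.5 0.1 1. ] w 44.3 gf 0.0 t 15.0
[497.16020047  52.76262709  57.39813062]
grip shk [ 83.2 397.2  57.5] F [0.1 0.7 2.4] w 12.5 gf 61.2 t 15.4
[497.13843416  52.79279246  57.48012492]
lift shk [ 82.4 397.5  89.5] F [-0.4  0.1 -2.5] w 12.6 gf 60.7 t 16.3
```

View pics/w4.png

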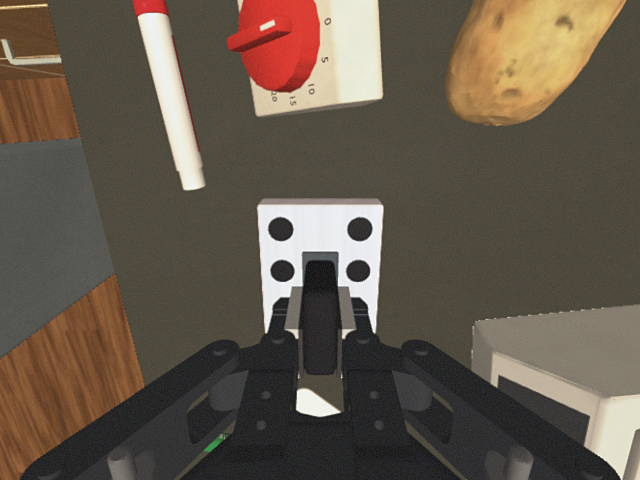

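The block is held square. Its far edge is at row ~205, spanning columns 258 to 383. Now I carry and insert it.

```bash
python3 - <<'E'
from h import *
z=np.load('w4.npz'); im=z['im']; P=(z['p'],z['R'])
hsv=cv2.cvtColor(im,cv2.COLOR_RGB2HSV)
m=((hsv[...,1]<40)&(hsv[...,2]>195)).astype('uint8'); n,l,s,c=cv2.connectedComponentsWithStats(m); k=l[215,320]; print(s[k])
ys,xs=np.where(l==k); top=ys[(abs(xs-320)<50)].min()
rows=[[u,ys[xs==u].min()] for u in (265,290,320,350,376)]
q=(onplane('wrist',rows,P[0][2]-37.4,P)-P[0])@P[1]; print(rows,q.round(1))
R=down(A+np.pi)
ctrl.move_l([480,40,200],vel=200)
ctrl.move_ptp([440,-150,210],down(A+np.pi/2)); ctrl.move_ptp(sh(0,0,170),R); st()
print(fine(sh(0,0,125))); st('above')
p=pose(); im,d=optics.grab_frame('wrist'); np.savez('w5.npz',p=p[0],R=p[1],im=im,d=d); cv2.imwrite('pics/w5.png',im[:,:,::-1])
E
```

```text
[ 257  205  126  128 7795]
[[265, np.int64(205)], [290, np.int64(205)], [320, np.int64(205)], [350, np.int64(205)], [376, np.int64(205)]] [[ 44.4 -26.7  37.4]
 [ 44.4 -14.9  37.4]
 [ 44.4  -0.8  37.4]
 [ 44.5  13.4  37.4]
 [ 44.5  25.6  37.4]]
 shk [0.000e+00 1.000e-01 1.701e+02] F [-0.2 -0.6 -3. ] w 13.0 gf 60.7 t 22.8
[-0.15974606  0.12852358 -0.3574599 ]
above shk [-1.000e-01  2.000e-01  1.246e+02] F [ 0.4  0.4 -3. ] w 12.9 gf 60.7 t 24.6
```

View pics/w5.png

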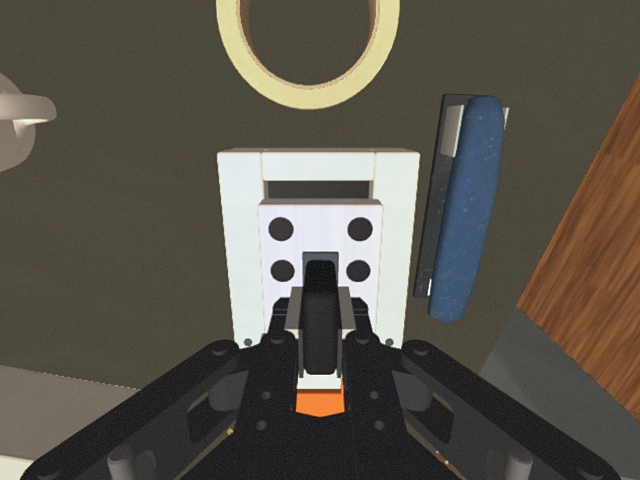

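The block is centred over the well: its far edge is at row 205 (columns 258–383) and the well's far rim is at row 180 (263–374).

```bash
python3 - <<'E'
from h import *
t=ctrl.move_l(sh(0,0,97)+[0,0,0],vel=40,threshold=8); st(f'rim {t}')
if not t:
    t=ctrl.move_l(sh(0,0,78),vel=25,threshold=10); st(f'down {t}'); ctrl.hold(.2); st()
E
```

```text
rim False shk [ 0.1 -0.2 97.2] F [-0.3 -0.1 -2.2] w 12.7 gf 60.7 t 25.5
down True shk [-0.3  0.2 79.5] F [-0.1  0.2  4.1] w 12.5 gf 61.7 t 26.2
 shk [-0.3  0.3 79.5] F [0.  0.4 6.4] w 12.9 gf 61.9 t 26.4
```

```bash
python3 - <<'E'
from h import *
ctrl.gripper_to(44); st('rel'); ctrl.hold(.4)
ctrl.move_l(sh(0,0,130),vel=100)
ctrl.move_ptp(sh(0,40,250),down(A+np.pi)); ctrl.hold(.3)
p=pose(); im,d=optics.grab_frame('wrist'); np.savez('w6.npz',p=p[0],R=p[1],im=im,d=d); cv2.imwrite('pics/w6.png',im[:,:,::-1])
hsv=cv2.cvtColor(im,cv2.COLOR_RGB2HSV)
W=bydepth('wrist',[(u,v) for v in range(90,330,2) for u in range(220,420,2)],d,p)
u,v=(W[:,:2]-O)@X,(W[:,:2]-O)@Y
for a,b in ((-20,-35),(20,-35),(-20,0),(20,0),(-20,35),(20,35),(-45,0),(45,0)):
    k=(abs(u-a)<6)&(abs(v-b)<6); print(a,b,np.median(W[k,2]).round(1),end='; ')
st()
E
```

```text
rel shk [-1.4  2.1 77.2] F [-0.3  0.4 -0.3] w 44.3 gf 0.0 t 26.8
-20 -35 42.7; 20 -35 42.9; -20 0 42.7; 20 0 42.8; -20 35 238.0; 20 35 239.9; -45 0 40.6; 45 0 40.7;  shk [ -0.5  40.3 248.4] F [ 0.3 -0.2  0.4] w 44.0 gf 0.0 t 28.8
```

View pics/w6.png

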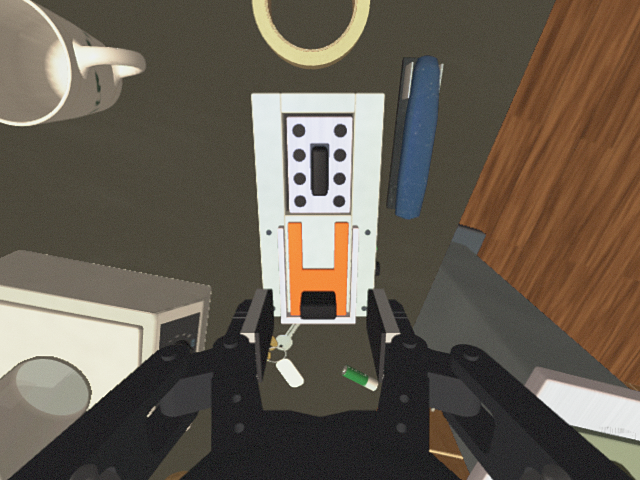

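The block sits level, 2 mm above the deck, at (319,164), and the lock grip is at (319,305). Now I slide the lock home.

```bash
python3 - <<'E'
from h import *
R=down(A+np.pi)
ctrl.gripper_to(60,40)
ctrl.move_ptp(sh(0,135,150),R); ctrl.hold(.1)
print(ctrl.move_l(sh(0,135,79),vel=80,threshold=15)); st()
ctrl.gripper_to(20,40); st('grip')
print(ctrl.move_l(sh(0,55,79),vel=40,threshold=18)); ctrl.hold(.3); st('slid')
ctrl.gripper_to(60); st('rel')
ctrl.move_l(sh(0,60,170),vel=150)
ctrl.move_ptp(sh(0,40,250),R); ctrl.hold(.3)
p=pose(); im,d=optics.grab_frame('wrist'); np.savez('w7.npz',p=p[0],R=p[1],im=im,d=d); cv2.imwrite('pics/w7.png',im[:,:,::-1])
from shk import *
W,Oc,cw=shaker('w7.npz'); v=(Oc-O)@Y; print('tips',v.min()); st()
E
```

```text
False
 shk [  0.4 134.6  79.6] F [0.8 0.2 0.7] w 59.9 gf 0.0 t 30.8
grip shk [  0.9 134.5  80. ] F [1.7 1.1 1.9] w 35.3 gf 42.6 t 31.2
True
slid shk [ 1.  59.5 80. ] F [-2.4  0.6  6.9] w 35.3 gf 42.7 t 33.4
rel shk [ 1.  60.  79.2] F [-0.3 -0.6  0.2] w 60.0 gf 0.0 t 33.7
tips -21.443506567379533
 shk [ -0.4  40.8 248.3] F [ 0.1  0.  -0.3] w 59.7 gf 0.0 t 35.2
```

View pics/w7.png

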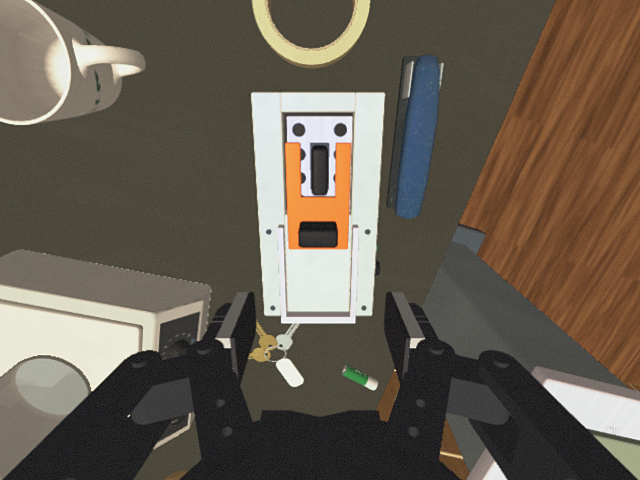

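The fork is home over the block, with tips at (293,143) and (343,143). It travelled 75.0 mm from stop to stop.

```bash
python3 -c "
from plant import ctrl
print(ctrl.finish_job())"
```

```text
the job is handed in; nothing more can be done
None
```

The lock was opened to its stop, the rectangular block was seated level in the well and released, and the lock was slid fully home over it; the job is handed in, but no verdict was shown.

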